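# Pack the test-sieve set into its foam

## Robot

A 6-joint arm with a two-finger parallel gripper is mounted at the origin on the work surface. World frame = base frame: x ahead of the robot, y to its left, z up, the work surface at z = 0. Lengths are in m, angles in degrees, forces in N, time in s.
With the tool pointing down it reaches from about 0.325 to 0.85 m from the base axis. Payload 15.5 kg.
Tool frame: the origin (TCP) lies midway between the tips of the shut fingers; the grasp point (between the pads) lies 19 mm behind it; z points along the fingers, y is the line along which they close (so a half turn about z gives the same grasp; the last joint's range is limited). The gripper opens to 91 mm and grips with 3 to 60 N. Pads are 32 mm wide; open, the fingers measure 118 mm over their backs; the gripper's body (76 mm by 178 mm) begins 60 mm behind the grasp point.
Start: joints at [-73.826, 28.281, 77.091, -0, 74.628, -5.472], TCP at [0.231, -0.581, 0.214] pointing down, gripper open.
Joint ranges: [-166.48, 166.48], [-47.26, 123.95], [12.59, 153.08], [-70.14, 250.14], [6.76, 159.57], [-176.63, 176.63]. Speed limits (degrees/s): [108.29, 108.29, 147.25, 172.46, 172.46, 172.46].

## Interface

Orientations are given as a 3x3 rotation matrix whose columns are the frame's x, y, z axes.
In Python, from bench import ctrl gives the robot as it stands. The module is installed in compiled form; this text tells all that it offers. Calls block until the motion is done:
- ctrl.goto(position, orientation): joint-space move of the TCP to a pose.
- ctrl.move_l(position, vel=0.15, ori=None, contact_N=None): straight line of the TCP; ori=None keeps the orientation; vel is the mean speed in m/s. With contact_N (N) it stops when the force on the tool has changed by that much, and returns True; else False.
- ctrl.movej(angles): joint-space move.
- ctrl.command_gripper(opening): opening from 0.0 (shut) to 1.0 (fully open); the grip force is fixed at half the most; returns when the fingers have stopped.
- ctrl.sleep(seconds).
- ctrl.ik(position, orientation): joint angles nearest the present ones, or None.
- ctrl.read_camera(name): name is "side" or "top"; returns the picture (420x560x3 uint8, blue, green, red); there is no depth.
- ctrl.camera_params(name): a dict with "fx", "fy", "cx", "cy" (pixels), "pose" (4x4, takes a point from camera to world coordinates). Camera axes: x right, y up, looking along -z (the intrinsics and any distortion apply to the point x, -y, -z); pixel columns grow to the right and rows downward; lengths in m; the calibration is good to about 2 mm. A picture is of the moment at which its call begins. camera_params takes no time and is no camera call.
A pose or a line that the arm cannot do raises ctrl.MotionError and nothing moves.
- ctrl.sign_off(): hands the job in; it is judged then, once.
Readings, each from a call of its own:
- ctrl.current_t(): time.
- ctrl.current_q(): joint angles.
- ctrl.current_dq(): joint speeds.
- ctrl.current_effort(): joint torques, N m.
- ctrl.current_tool_pos(): TCP position.
- ctrl.current_eef_rot(): TCP orientation.
- ctrl.current_contact_force(): force on the tool from outside, world axes, zero at the start.
- ctrl.current_wrist_torque(): the same for the moment, N m.
- ctrl.current_grip_width(): opening from 0.0 (shut) to 1.0 (fully open).
- ctrl.current_grasp_force(): force on a finger pad.
Only numpy, scipy, OpenCV 4.12 (cv2) and the standard library are available. Lean on these libraries where they do the work, as an engineer would, in place of code of your own. Each camera call takes 0.05 s, during which the arm holds its last target. There are 200 camera calls.

## Task

Pack away the small test-sieve set, one piece after another: first press the receiver pan fully home into its foam pocket (it fits only with its pouring nose in the notch), then stack the fine-mesh sieve on the pan and the coarse-mesh sieve on top of that, each seated flat with its skirt inside the rim below, and last press the sample scoop fully home into its own pocket in the other foam block. Leave the two small jars standing where they are, let go of everything and finish with all pieces at rest.

Things in the scene. Friction and masses are not known exactly. Their poses are not given: they have to be found in the camera images.
- pan_center (a point): Receiver pan, steel: open round cup with a SOLID floor, outer dia 62 mm, inner 58, height 40, foot chamfered 5 mm, 150 g. A solid pouring nose 14 mm wide runs its full height on the +x side, to 44 mm from the axis. Point: on the axis, 20 mm above the underside; z up, x to the nose. Grip across y, near the rim.
- fine_center (a point): Fine sieve, steel: collar of outer dia 65 mm, inner 59, 28 high, with a dense mesh floor (2.7 mm pitch); below it a skirt 8 mm high, dia 54 tapering to 44. 36 mm high in all (the shallower sieve), 130 g; stands on its skirt. Any yaw. Point: on the axis, 18 mm above the underside; z up. Seated, its underside is 32 mm above the pan's. Hold it with the fingertips above the collar's bottom.
- coarse_center (a point): Coarse sieve, steel: collar of outer dia 68 mm, inner 62, 36 high, with an open wire grid floor (11 mm pitch); below it a skirt 8 mm high, dia 54 tapering to 44. 44 mm high in all (the deeper sieve), 160 g; stands on its skirt. Any yaw. Point: on the axis, 22 mm above the underside; z up. Seated, its underside is 28 mm above the fine sieve's.
- scoop_center (a point): Sample scoop, steel: round cup, dia 40 mm, height 40, foot chamfered 4 mm, with a straight round handle 12 mm thick along +x, its end 80 mm from the cup's axis, its centre line 12 mm above the underside; 100 g; stands on the cup's foot. Point: on the cup's axis, 20 mm above the underside; z up, x along the handle. Grip the cup across y, near its rim.
- pan_pocket (a point): The pan's pocket in a fixed charcoal foam block (118 x 104 mm, 24 mm high) with a pale blue pocket floor: keyhole-shaped, a round of 67 mm diameter with a notch 19 mm wide reaching 48 mm from the axis along +x, 16 mm deep. Point: on the axis of the round, on the pocket's floor (8 mm above the table); z up, x towards the notch. The seated pan stands 24 mm proud.
- scoop_pocket (a point): The scoop's pocket in the other fixed charcoal foam block (138 x 80 mm, 24 mm high), pale blue floor: keyhole-shaped, a round of 45 mm diameter with a long slot 17 mm wide reaching 84 mm from the axis along +x, 16 mm deep. Point: on the axis of the round, on the pocket's floor (8 mm above the table); z up, x along the slot. The seated cup stands 24 mm proud.
- jar_a_mid (a point): Amber glass sample jar with a white cap, 38 mm diameter, 52 mm high, standing among the pieces; not part of the job. Point: half-way up.
- jar_b_mid (a point): White plastic sample jar with a blue cap, 38 mm diameter, 52 mm high, standing among the pieces; not part of the job. Point: half-way up.

How it is judged:
By the outcome, as a careful person would: the job done as asked, in the order asked, and still so for the second after the job is handed in, with the robot touching nothing.
It also fails if it takes over 115 s, if anything falls off the work surface, if the arm or the gripper's body presses on something with over 40 N, if the wrist force passes 120 N, or if a joint passes its speed limit or range.

## Working session

There is one attempt and no reset: what is moved stays moved. The work goes in short steps, each a Python script; the robot and the scene stay as the last script left them, time stands still between calls to the robot, and variables do not carry over. Pictures are saved under pics/ and viewed, at most 14 in all, crops included, and the job is handed in when it is done.

```bash
mkdir -p pics; python3 - <<'E'
from bench import ctrl
import cv2
for n in("top","side"):
    cv2.imwrite(f"pics/{n}0.png",ctrl.read_camera(n)); p=ctrl.camera_params(n); print(n,p)
print(ctrl.current_t(),ctrl.current_tool_pos(),ctrl.current_eef_rot())
E
```

```text
top {'fx': 407.38873180539804, 'fy': 407.38873180539804, 'cx': 277.6726353735801, 'cy': 209.46542323037585, 'pose': array([[ 0.01980829,  0.99068673, -0.1347124 ,  0.42681931],
       [-0.9997611 ,  0.02087203,  0.00648856,  0.01458908],
       [ 0.00923985,  0.13455169,  0.9908635 ,  0.9349418 ],
       [ 0.        ,  0.        ,  0.        ,  1.        ]])}
side {'fx': 391.3877372175364, 'fy': 391.3877372175364, 'cx': 276.92460633746583, 'cy': 210.053412969861, 'pose': array([[-9.67720371e-01,  1.46527771e-01, -2.05053398e-01,
         3.75954345e-01],
       [-2.52026346e-01, -5.62415132e-01,  7.87509962e-01,
         6.68642156e-01],
       [ 6.69456428e-05,  8.13768291e-01,  5.81189439e-01,
         5.35669973e-01],
       [ 0.00000000e+00,  0.00000000e+00,  0.00000000e+00,
         1.00000000e+00]])}
0.1 [ 0.23046267 -0.58057987  0.21338475] [[ 9.29467076e-01  3.68904942e-01 -3.13383545e-04]
 [ 3.68905061e-01 -9.29466469e-01  1.06776292e-03]
 [ 1.02623520e-04 -1.10805925e-03 -9.99999381e-01]]
```

View pics/top0.png

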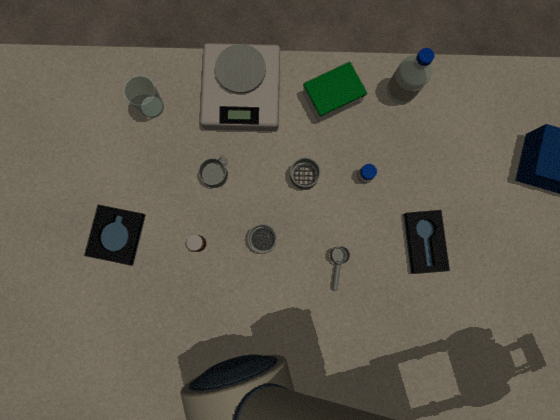

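View pics/side0.png

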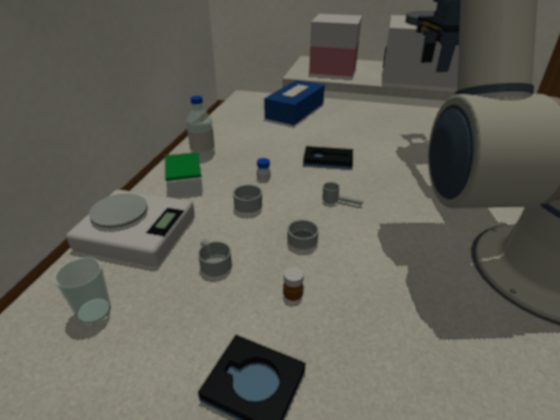

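The top view shows these pixel positions:
- **Pieces:** pan (213,173) with its nose up-right, coarse sieve (305,174), fine sieve (262,239), and scoop (340,255) with its handle pointing down.
- **Pockets:** pan pocket (115,236) with its notch up, and scoop pocket (425,229) with its slot down.
- **Jars:** (195,243) and (368,172).

The side view shows the same layout. Next I'll zoom in and make masks.

```bash
cat > h.py <<'E'
from bench import ctrl
import cv2, numpy as np
def ray(n,u,v,z):
    p=ctrl.camera_params(n); T=p["pose"]
    d=T[:3,:3]@np.array([(u-p["cx"])/p["fx"],-(v-p["cy"])/p["fy"],-1]); o=T[:3,3]
    return o+d*(z-o[2])/d[2]
def proj(n,P):
    p=ctrl.camera_params(n); T=p["pose"]; c=T[:3,:3].T@(np.asarray(P,float)-T[:3,3])
    return np.array([p["cx"]+p["fx"]*c[0]/-c[2],p["cy"]-p["fy"]*c[1]/-c[2]])
E
python3 - <<'E'
import cv2,numpy as np
from h import *
im=cv2.imread("pics/top0.png")
a=cv2.resize(im[145:265,190:370],None,fx=4.4,fy=4.4,interpolation=cv2.INTER_CUBIC)
a=cv2.convertScaleAbs(a,alpha=1.8)
cv2.imwrite("pics/crop0.png",a)
hsv=cv2.cvtColor(im,cv2.COLOR_BGR2HSV)
for nm,p in dict(pan=(213,173),table=(240,200),panrim=(213,186),blue=(115,236),sb=(425,229),foam=(95,225),scoop=(340,265),coarse=(305,188)).items(): print(nm,im[p[1],p[0]],hsv[p[1],p[0]])
b,g,r=[im[...,i].astype(int) for i in range(3)]
m=((b-r>12)&(b>45)).astype(np.uint8)*255
n,l,s,c=cv2.connectedComponentsWithStats(m)
for i in range(1,n):
    if s[i,4]>60: print(s[i],c[i])
E
```

```text
pan [88 98 99] [27 28 99]
table [101 117 125] [ 20  49 125]
panrim [27 31 31] [30 33 31]
blue [77 70 49] [98 93 77]
sb [81 75 58] [98 72 81]
foam [14 21 19] [39 85 21]
scoop [72 82 86] [21 42 86]
coarse [29 33 32] [38 31 33]
[418  48  17  15 199] [426.16080402  54.77889447]
[ 535  124   25   57 1051] [549.41674596 153.56803045]
[361 164  16  16 192] [368.78125 170.875  ]
[101 216  27  35 648] [114.36111111 235.22993827]
[416 220  17  46 358] [425.08659218 236.25418994]
```

View pics/crop0.png

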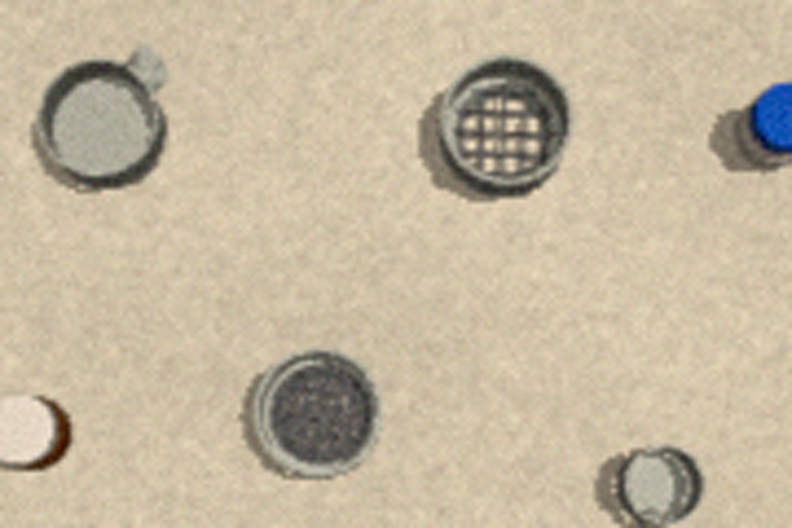

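The crop shows the pan rim centred near crop (101,123) with its nose at (148,70). The coarse sieve is at (505,125), the fine sieve at (318,412) and the scoop cup at (658,487). Next I'll fit them by chroma contours, using circles of known radius at known heights.

```bash
cat > seg.py <<'E'
from h import *
from scipy.optimize import least_squares
S=4
def contour(im,box,kind):
    x0,y0,x1,y1=box
    a=cv2.resize(im[y0:y1,x0:x1],None,fx=S,fy=S,interpolation=cv2.INTER_CUBIC)
    a=cv2.GaussianBlur(a,(0,0),2.0).astype(float); b,g,r=a[...,0],a[...,1],a[...,2]
    m=(b-r>0.12*b)&(b>35) if kind=="blue" else (r-b)<0.145*r
    m=cv2.morphologyEx(m.astype(np.uint8)*255,cv2.MORPH_CLOSE,np.ones((5,5)))
    cs,_=cv2.findContours(m,cv2.RETR_EXTERNAL,cv2.CHAIN_APPROX_NONE)
    c=max(cs,key=cv2.contourArea)[:,0].astype(float)
    return (c+.5)/S-.5+[x0,y0], cv2.contourArea(c.astype(np.float32))/S/S
def unp(c,z,n="top"): return np.array([ray(n,u,v,z)[:2] for u,v in c])
def measure(im,box,kind,r,zout,zin,tip=None,both=False):
    c,area=contour(im,box,kind); cam=ctrl.camera_params("top")["pose"][:2,3]
    O,I=unp(c,zout),unp(c,zin); x0=O.mean(0)
    for _ in range(4):
        d=x0-cam; d/=np.linalg.norm(d)
        so=(O-x0)@d>0
        P=np.vstack([O[so],I[~so]]) if both else O[so]
        f=least_squares(lambda x:np.hypot(*(P-x).T)-r,x0,loss="soft_l1",f_scale=.001); x0=f.x
    res=np.abs(f.fun); out=[x0.round(4),"area",round(area),"medres mm",round(np.median(res)*1e3,2)]
    yaw=None
    if tip:
        lo,hi=tip; yaw0=None
        Q=O-x0; k=np.argmax(np.hypot(*Q.T)) ; e=Q[k]/np.hypot(*Q[k])
        for _ in range(5):
            nrm=np.array([-e[1],e[0]]); s=np.sign(d@nrm)   # side facing outward
            def edge(C,sg):
                Q=C-x0; a=Q@e; b=Q@nrm; k=(a>lo)&(a<hi)&(b*sg>0)&(abs(b)<.02); return a[k].mean(),b[k].mean()
            (a1,b1),(a2,b2)=edge(TO if (TO:=unp(c,tz[0])) is not None else O,s),edge(unp(c,tz[1]),-s)
            t=(b1+b2)/(a1+a2); e=e+t*nrm; e/=np.hypot(*e)
        yaw=np.degrees(np.arctan2(e[1],e[0])); out+=["yaw",round(yaw,1),"tipw mm",round(abs(b1-b2)*1e3,1),"reach",round((O-x0).dot(e).max()*1e3,1)]
    print(*out); return x0,yaw
E
python3 - <<'E'
import seg; from seg import *
im=cv2.imread("pics/top0.png")
R={}
def go(nm,*a,tz=None,**k):
    seg.tz=tz; print(nm,end=" "); R[nm]=measure(im,*a,**k)
go("pan",(190,148,240,195),"m",.031,.040,.0,tip=(.034,.042),tz=(.04,.0))
go("fine",(240,218,285,262),"m",.0325,.036,.008)
go("coarse",(280,150,330,198),"m",.034,.044,.008)
go("scoop",(322,240,358,300),"m",.020,.040,0,tip=(.03,.076),tz=(.012,.012))
go("panpocket",(92,208,138,258),"blue",.0335,.008,.024,tip=(.036,.045),tz=(.008,.024),both=True)
go("scooppocket",(408,214,442,270),"blue",.0225,.008,.024,tip=(.03,.078),tz=(.008,.024),both=True)
# foam block orientation and centre
for nm,b in dict(P=(75,195,155,275),S=(395,200,460,282)).items():
    x0,y0,x1,y1=b; a=im[y0:y1,x0:x1].astype(int); m=(a.max(2)<48)|((a[...,0]>a[...,2]+6))
    cs,_=cv2.findContours(m.astype(np.uint8),0,1); c=max(cs,key=cv2.contourArea)[:,0]+[x0,y0]
    q=cv2.minAreaRect((unp(c,.024)*1000).astype(np.float32)); print(nm,q)
for z,u,v in((.052,194.5,243),(.052,368.8,171)): print("jar",ray("top",u,v,z))
# side overlay
s=cv2.imread("pics/side0.png"); t=im.copy()
hs=dict(pan=(.04,.031),fine=(.036,.0325),coarse=(.044,.034),scoop=(.04,.02),panpocket=(.024,.0335),scooppocket=(.024,.0225))
for nm,(x,yw) in R.items():
    z,r=hs[nm]
    for pic,n in((s,"side"),(t,"top")):
        pts=np.array([proj(n,[x[0]+r*np.cos(k),x[1]+r*np.sin(k),z]) for k in np.linspace(0,6.28,40)])
        L=[(pts+.5)*4]
        if yw is not None: L.append((np.array([proj(n,[*x,z]),proj(n,[x[0]+.044*np.cos(np.radians(yw)),x[1]+.044*np.sin(np.radians(yw)),z])])+.5)*4)
        R_=L
        pic_=globals().setdefault("big"+n,cv2.resize(pic,None,fx=4,fy=4))
        for l in L: cv2.polylines(pic_,[l.astype(np.int32)],False,(0,0,255),2)
cv2.imwrite("pics/side_o.png",cv2.resize(cv2.convertScaleAbs(bigside[500:1700,700:1500],alpha=1.5),None,fx=.5,fy=.5))
cv2.imwrite("pics/top_o.png",cv2.resize(cv2.convertScaleAbs(bigtop[560:1200,340:1840],alpha=1.8),None,fx=.53,fy=.53))
E
```

```text
pan Traceback (most recent call last):
  File "<stdin>", line 6, in <module>
  File "<stdin>", line 5, in go
  File "seg.py", line 31, in measure
    (a1,b1),(a2,b2)=edge(TO if (TO:=unp(c,tz[0])) is not None else O,s),edge(unp(c,tz[1]),-s)
                                    ~~~^^^^^^^^^
  File "seg.py", line 13, in unp
    def unp(c,z,n="top"): return np.array([ray(n,u,v,z)[:2] for u,v in c])
                                           ~~~^^^^^^^^^
  File "h.py", line 4, in ray
    p=ctrl.camera_params(n); T=p["pose"]
ValueError: time passes only in moves, steps and waits
```

```bash
cat > h.py <<'E'
from bench import ctrl
import cv2, numpy as np
CP={n:ctrl.camera_params(n) for n in("top","side")}
def ray(n,u,v,z):
    p=CP[n]; T=p["pose"]
    d=T[:3,:3]@np.array([(u-p["cx"])/p["fx"],-(v-p["cy"])/p["fy"],-1]); o=T[:3,3]
    return o+d*(z-o[2])/d[2]
def proj(n,P):
    p=CP[n]; T=p["pose"]; c=T[:3,:3].T@(np.asarray(P,float)-T[:3,3])
    return np.array([p["cx"]+p["fx"]*c[0]/-c[2],p["cy"]-p["fy"]*c[1]/-c[2]])
def rot(yaw):
    c,s=np.cos(np.radians(yaw)),np.sin(np.radians(yaw)); return np.array([[c,s,0],[s,-c,0],[0,0,-1.]])
def best(pos,yaw):
    "yaw or yaw+180, whichever keeps the last joint nearer mid-range"
    o=[(abs(q[5]),y) for y in(yaw,yaw+180) if (q:=ctrl.ik(pos,rot(y))) is not None]
    return min(o)
E
sed -i 's/ctrl.camera_params("top")\["pose"\]/CP["top"]["pose"]/; s/edge(TO if.*else O,s)/edge(unp(c,tz[0]),s)/' seg.py
cat > meas.py <<'E'
import seg; from seg import *
im=cv2.imread("pics/top0.png")
R={}
def go(nm,*a,tz=None,**k):
    seg.tz=tz; print(nm,end=" "); R[nm]=measure(im,*a,**k)
go("pan",(190,148,240,195),"m",.031,.040,.0,tip=(.034,.042),tz=(.04,.0))
go("fine",(240,218,285,262),"m",.0325,.036,.008)
go("coarse",(280,150,330,198),"m",.034,.044,.008)
go("scoop",(322,240,358,300),"m",.020,.040,0,tip=(.03,.076),tz=(.012,.012))
go("panpocket",(92,208,138,258),"blue",.0335,.008,.024,tip=(.036,.045),tz=(.008,.024),both=True)
go("scooppocket",(408,214,442,270),"blue",.0225,.008,.024,tip=(.03,.078),tz=(.008,.024),both=True)
for nm,b in dict(P=(75,195,155,275),S=(395,200,460,282)).items():
    x0,y0,x1,y1=b; a=im[y0:y1,x0:x1].astype(int); m=(a.max(2)<48)|((a[...,0]>a[...,2]+6))
    cs,_=cv2.findContours(m.astype(np.uint8),0,1); c=max(cs,key=cv2.contourArea)[:,0]+[x0,y0]
    print(nm,cv2.minAreaRect((unp(c,.024)*1000).astype(np.float32)))
for z,u,v in((.052,194.5,243),(.052,368.8,171)): print("jar",ray("top",u,v,z))
hs=dict(pan=(.04,.031),fine=(.036,.0325),coarse=(.044,.034),scoop=(.04,.02),panpocket=(.024,.0335),scooppocket=(.024,.0225))
big={n:cv2.resize(cv2.imread(f"pics/{n}0.png"),None,fx=4,fy=4) for n in("top","side")}
for nm,(x,yw) in R.items():
    z,r=hs[nm]
    for n,pic in big.items():
        L=[[proj(n,[x[0]+r*np.cos(k),x[1]+r*np.sin(k),z]) for k in np.linspace(0,6.28,40)]]
        if yw is not None: L.append([proj(n,[x[0]+k*np.cos(np.radians(yw)),x[1]+k*np.sin(np.radians(yw)),z]) for k in(0,.044)])
        for l in L: cv2.polylines(pic,[((np.array(l)+.5)*4).astype(np.int32)],False,(0,0,255),2)
cv2.imwrite("pics/side_o.png",cv2.resize(cv2.convertScaleAbs(big["side"][500:1700,700:1500],alpha=1.5),None,fx=.5,fy=.5))
cv2.imwrite("pics/top_o.png",cv2.resize(cv2.convertScaleAbs(big["top"][560:1200,340:1840],alpha=1.8),None,fx=.53,fy=.53))
E
python3 meas.py
```

```text
pan [0.632  0.1557] area 654 medres mm 1.41 yaw -32.7 tipw mm 9.8 reach 42.6
fine [0.4838 0.042 ] area 657 medres mm 0.34
coarse [ 0.6336 -0.0497] area 732 medres mm 0.42
scoop [ 0.4516 -0.1293] area 381 medres mm 0.44 yaw 174.7 tipw mm 10.1 reach 77.2
panpocket [0.4844 0.3751] area 675 medres mm 0.76 yaw -10.1 tipw mm 20.5 reach 47.9
scooppocket [ 0.4909 -0.3273] area 395 medres mm 13.2 yaw -174.4 tipw mm 15.5 reach 60.3
P ((486.75701904296875, 370.886962890625), (109.81400299072266, 116.85359191894531), 79.83069610595703)
S ((485.811279296875, -324.2568664550781), (136.16065979003906, 86.9716567993164), 5.752357482910156)
jar [0.47002328 0.18690253 0.052     ]
jar [ 0.63729719 -0.1917889   0.052     ]
```

View pics/top_o.png

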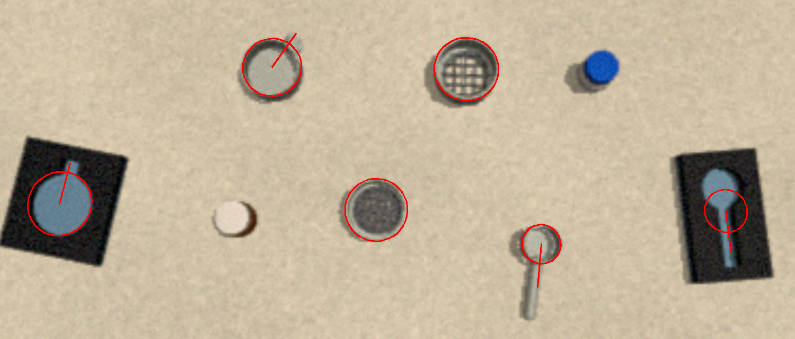

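View pics/side_o.png

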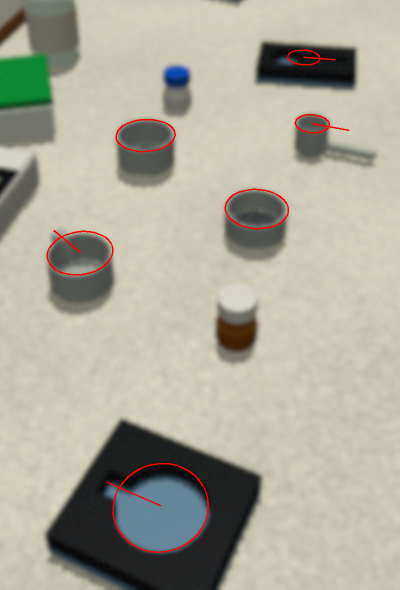

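The overlays match the fine sieve, coarse sieve, scoop cup and pan pocket well. The scoop-pocket circle converged wrongly, and the pan-nose line lies left of the nose, which sits near (293,45) in top_o. I'll move over the pan now and refine those two from the stored picture.

```bash
python3 - <<'E'
from h import *
a,y=best([.632,.156,.16],-37); print(a,y); ctrl.goto([.632,.156,.16],rot(y)); print(ctrl.current_t(),ctrl.current_q())
E
python3 - <<'E'
import re
s=open("seg.py").read()
s=s.replace("x0=O.mean(0)\n","x0=O.mean(0) if init is None else np.array(init)\n").replace("both=False):","both=False,init=None,avoid=None):")
s=s.replace("        P=np.vstack","        if avoid is not None:\n            e=np.array([np.cos(np.radians(avoid)),np.sin(np.radians(avoid))]); ok=lambda C:((C-x0)@e<.75*np.hypot(*(C-x0).T))\n        else: ok=lambda C:np.ones(len(C),bool)\n        P=np.vstack",1)
s=s.replace("O[so],I[~so]","O[so&ok(O)],I[~so&ok(I)]").replace("else O[so]\n","else O[so&ok(O)]\n")
open("seg.py","w").write(s)
m=open("meas.py").read()
m=m.replace("tz=(.04,.0))","tz=(.04,.0),init=(.632,.156),avoid=-37)").replace("tz=(.012,.012))","tz=(.012,.012),init=(.452,-.129),avoid=175)")
m=re.sub(r'(go\("panpocket".*both=True)\)',r'\1,init=(.484,.375),avoid=-10)',m)
m=re.sub(r'(go\("scooppocket".*both=True)\)',r'\1,init=(.512,-.325),avoid=-174)',m)
m=re.sub(r"cv2.imwrite.*\n","",m)
m+='''
im4=cv2.resize(im[148:195,190:250],None,fx=10,fy=10,interpolation=cv2.INTER_CUBIC)
c,_=contour(im,(190,148,240,195),"m"); im4=cv2.convertScaleAbs(im4,alpha=1.8)
cv2.polylines(im4,[((c-[190,148]+.5)*10).astype(np.int32)],True,(0,0,255),1)
x=R["pan"][0]
for z,col in((.04,(255,0,0)),(0.,(0,160,0))):
    cv2.polylines(im4,[((np.array([proj("top",[x[0]+.031*np.cos(k),x[1]+.031*np.sin(k),z]) for k in np.linspace(0,6.28,60)])-[190,148]+.5)*10).astype(np.int32)],True,col,1)
sp=cv2.resize(big["top"][840:1110,1600:1840],None,fx=470/270,fy=470/270); sp=cv2.convertScaleAbs(sp,alpha=1.8)
cv2.imwrite("pics/pan4.png",cv2.resize(np.hstack([im4,sp[:470]]),None,fx=.78,fy=.78))
'''
open("meas.py","w").write(m)
E
python3 meas.py
```

```text
44.38765583030864 143
3.05 [ 8.54707519e+00  3.33015172e+01  7.67754325e+01 -7.10748778e-03
  6.99175858e+01 -4.43825082e+01]
pan [0.6307 0.1568] area 654 medres mm 0.73 yaw -32.6 tipw mm 9.8 reach 44.3
fine [0.4838 0.042 ] area 657 medres mm 0.34
coarse [ 0.6336 -0.0497] area 732 medres mm 0.42
scoop [ 0.4515 -0.1294] area 381 medres mm 0.42 yaw 174.6 tipw mm 10.1 reach 77.1
panpocket [0.4835 0.3752] area 675 medres mm 0.54 yaw -10.0 tipw mm 20.6 reach 48.7
scooppocket [ 0.515  -0.3245] area 395 medres mm 0.2 yaw -174.0 tipw mm 17.4 reach 84.6
P ((486.75701904296875, 370.886962890625), (109.81400299072266, 116.85359191894531), 79.83069610595703)
S ((485.811279296875, -324.2568664550781), (136.16065979003906, 86.9716567993164), 5.752357482910156)
jar [0.47002328 0.18690253 0.052     ]
jar [ 0.63729719 -0.1917889   0.052     ]
```

View pics/pan4.png

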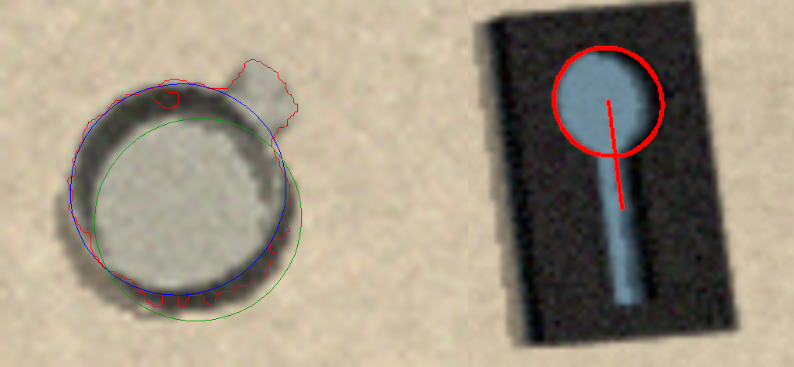

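The refined scoop pocket now fits: reach 84.6 mm, slot width 17.4 mm. The pan rim fits the blue circle. The nose edges at (232..250, 85..60) suggest a yaw of about -35°, so I'll check that in the side view.

```bash
python3 - <<'E'
from h import *
K=12; o=np.array([180,225])
s=cv2.convertScaleAbs(cv2.resize(cv2.imread("pics/side0.png")[225:275,180:245],None,fx=K,fy=K,interpolation=cv2.INTER_CUBIC),alpha=1.5)
x=np.array([.6307,.1568])
def pl(P,c): cv2.polylines(s,[((np.array([proj("side",p) for p in P])-o+.5)*K).astype(np.int32)],False,c,1)
pl([[x[0]+.031*np.cos(k),x[1]+.031*np.sin(k),.04] for k in np.linspace(0,6.28,60)],(0,0,255))
for y,c in((-30,(0,160,0)),(-35,(0,0,255)),(-40,(255,0,0))):
    e=np.array([np.cos(np.radians(y)),np.sin(np.radians(y))]); n=np.array([-e[1],e[0]])
    pl([[*(x+a*e+b*n),.04] for a,b in((.031,.007),(.044,.007),(.044,-.007),(.031,-.007))],c)
cv2.imwrite("pics/sidepan.png",s)
E
```

```text
(no output)
```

View pics/sidepan.png

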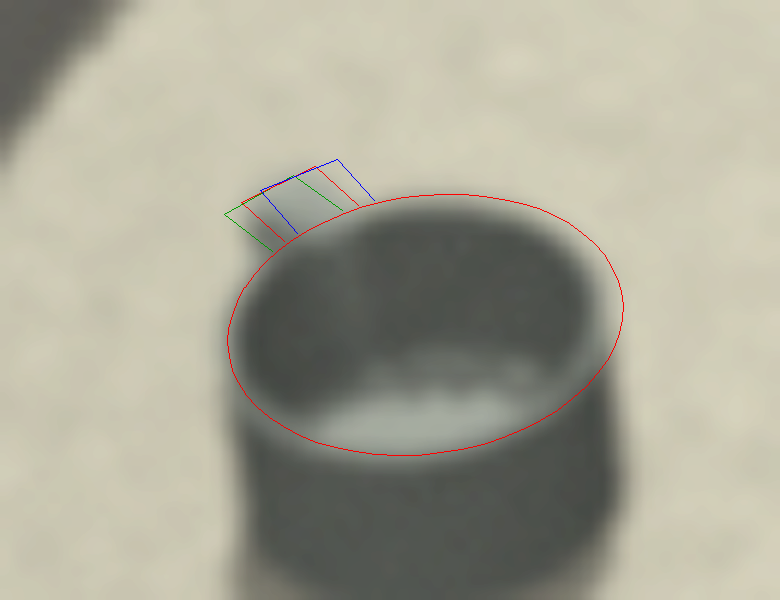

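The side view shows the nose between about (240,208) and (320,175), which agrees with the red -35° outline. I'll grasp the pan and try the pocket.

```bash
cat >> h.py <<'E'
def st(tag=""):
    print(tag,"t",round(ctrl.current_t(),2),"p",np.round(ctrl.current_tool_pos(),4),"w",round(ctrl.current_grip_width()*91,1),"F",np.round(ctrl.current_contact_force(),1),"g",round(ctrl.current_grasp_force(),1))
def pick(xy,yaw,z,lift=.13,op=1.0):
    ctrl.goto([*xy,z+.07],rot(yaw)); ctrl.command_gripper(op)
    if ctrl.move_l([*xy,z],vel=.12,contact_N=12): st("CONTACT")
    ctrl.command_gripper(0.0); st("gripped"); ctrl.move_l([*xy,lift],vel=.15); st("lifted")
E
python3 - <<'E'
from h import *
pick([.6307,.1575],145,.020)
ctrl.goto([.4835,.3752,.085],rot(170)); st("over")
c=ctrl.move_l([.4835,.3752,.0275],vel=.03,contact_N=10); st(c)
for n in("side","top"): cv2.imwrite(f"pics/{n}1.png",ctrl.read_camera(n))
E
```

```text
gripped t 4.94 p [0.6309 0.1575 0.0203] w 61.7 F [-0.   0.4  5.2] g 30.0
lifted t 5.83 p [0.6301 0.1574 0.129 ] w 61.7 F [ 0.5  0.1 -1.9] g 30.0
over t 6.87 p [0.4845 0.3745 0.0851] w 61.5 F [-0.5 -0.1 -1.2] g 30.0
True t 8.65 p [0.4835 0.3752 0.0283] w 61.8 F [-0.4 -1.2  7.9] g 30.0
```

Contact came at z = 0.0283, exactly the height expected for a seated pan. I'll press lightly, release, back off and look.

```bash
python3 - <<'E'
from h import *
c=ctrl.move_l([.4835,.3752,.026],vel=.02,contact_N=18); st(c)
ctrl.command_gripper(.9); st("open")
ctrl.move_l([.4835,.3752,.12],vel=.15)
ctrl.goto([.49,.1,.2],rot(135)); st()
for n in("side","top"): cv2.imwrite(f"pics/{n}2.png",ctrl.read_camera(n))
a=cv2.resize(cv2.imread("pics/top2.png")[190:280,70:160],(400,400),interpolation=cv2.INTER_CUBIC)
b=cv2.resize(cv2.imread("pics/side2.png")[330:420,195:310],(400,313),interpolation=cv2.INTER_CUBIC)
b=cv2.copyMakeBorder(b,0,87,0,0,0)
cv2.imwrite("pics/seat2.png",cv2.convertScaleAbs(np.hstack([a,b]),alpha=1.7))
E
```

```text
False t 9.0 p [0.4838 0.3751 0.0275] w 61.4 F [-6.  -4.9 23.9] g 30.0
open t 9.52 p [0.4835 0.3752 0.0259] w 81.7 F [-0.6  0.6 -0.2] g 0.0
 t 11.4 p [0.4901 0.1008 0.1995] w 82.3 F [0.5 0.2 0.2] g 0.0
```

View pics/seat2.png

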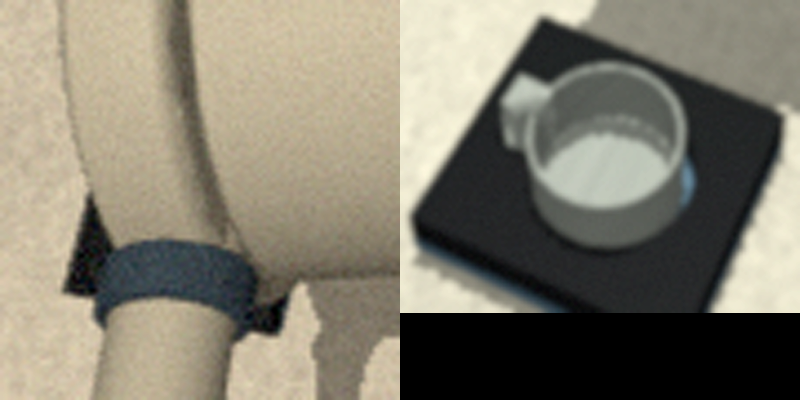

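The side crop shows the pan upright in the block with its nose in the upper-left notch. The arm hides the top view. I'll pick up the fine sieve and take a side overlay with the expected rim at z = 48 mm.

```bash
python3 - <<'E'
from h import *
K=8; o=np.array([205,330]); s=cv2.imread("pics/side2.png")[330:405,205:300]
s=cv2.convertScaleAbs(cv2.resize(s,None,fx=K,fy=K,interpolation=cv2.INTER_CUBIC),alpha=1.6)
for z,r,c in((.048,.031,(0,0,255)),(.056,.031,(255,0,0)),(.024,.0335,(0,200,0))):
    cv2.polylines(s,[((np.array([proj("side",[.4835+r*np.cos(k),.3752+r*np.sin(k),z]) for k in np.linspace(0,6.28,60)])-o+.5)*K).astype(np.int32)],False,c,1)
cv2.imwrite("pics/rim2.png",s)
pick([.4838,.042],95,.012,lift=.14)
cv2.imwrite("pics/top3.png",ctrl.read_camera("top"))
E
```

```text
gripped t 13.75 p [0.4841 0.042  0.0123] w 64.8 F [-0.9 -0.   7.2] g 30.0
lifted t 14.75 p [0.4833 0.042  0.1393] w 64.9 F [ 0.1 -0.5 -2.7] g 30.0
```

View pics/rim2.png

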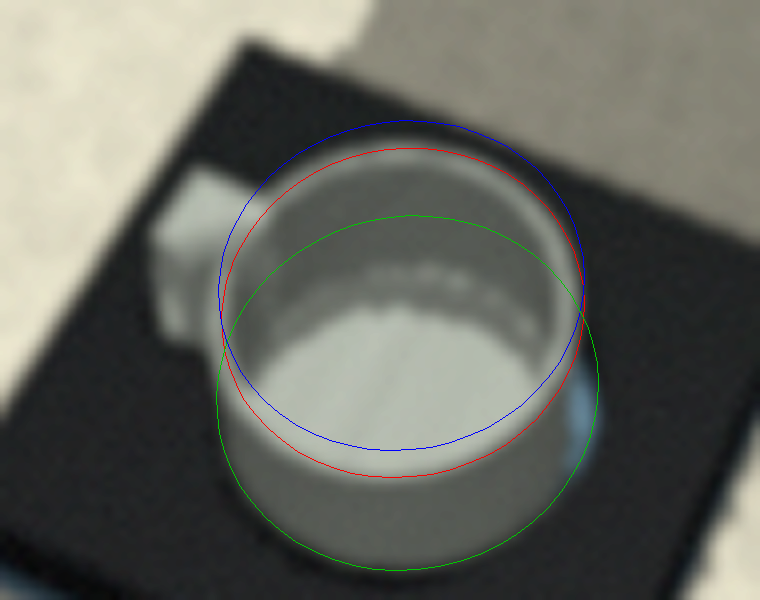

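The rim ellipse agrees with z = 48 mm (red), shifted about 1 px left, so the pan is fully seated. Next I'll stack the fine sieve.

```bash
cat >> h.py <<'E'
def place(xy,yaw,zs,press=.0015,N=8,Np=12):
    ctrl.goto([*xy,zs+.035],rot(yaw)); st("over")
    c=ctrl.move_l([*xy,zs-press],vel=.03,contact_N=N); st(f"down {c}"); return c
E
python3 - <<'E'
from h import *
place([.4845,.3752],128,.0523)
cv2.imwrite("pics/side3.png",ctrl.read_camera("side"))
E
```

```text
over t 16.07 p [0.4849 0.3742 0.0874] w 65.0 F [ 0.5 -0.3 -1.1] g 30.0
down True t 17.16 p [0.4844 0.3752 0.0523] w 64.9 F [-0.1 -1.2  8.4] g 30.0
```

Contact was at exactly the seated height. I'll release it and stack the coarse sieve.

```bash
python3 - <<'E'
from h import *
ctrl.command_gripper(1.0); ctrl.move_l([.4845,.3752,.16],vel=.15); st("rel")
ctrl.goto([.6336,-.0497,.15],rot(85))
for n in("side","top"): cv2.imwrite(f"pics/{n}4.png",ctrl.read_camera(n))
pick([.6336,-.0497],85,.014,lift=.16)
place([.4845,.3752],128,.0823)
K=8; s=cv2.imread("pics/side4.png")[315:400,205:300]
cv2.imwrite("pics/fine4.png",cv2.convertScaleAbs(cv2.resize(s,None,fx=6,fy=6,interpolation=cv2.INTER_CUBIC),alpha=1.6))
E
```

```text
rel t 18.67 p [0.484  0.3749 0.1591] w 90.7 F [ 0.4 -0.3  0.1] g 0.0
gripped t 22.22 p [ 0.6341 -0.0498  0.0146] w 67.9 F [ 0.4 -0.5  6.5] g 30.0
lifted t 23.34 p [ 0.633  -0.0496  0.159 ] w 67.8 F [ 0.  -0.1 -3.1] g 30.0
over t 25.0 p [0.4853 0.3744 0.1174] w 67.6 F [ 0.   0.8 -2. ] g 30.0
down True t 26.07 p [0.4844 0.3752 0.0825] w 67.9 F [-0.1 -0.3  7.7] g 30.0
```

View pics/fine4.png

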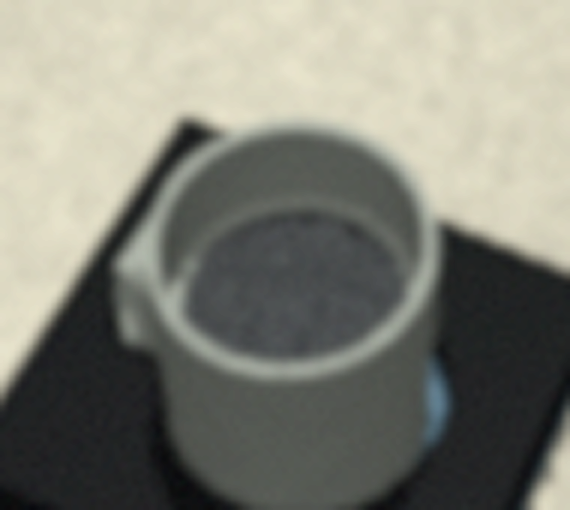

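The fine sieve sits flat on the pan, and the coarse contact height is as expected. I'll release, then take the scoop to its pocket.

```bash
python3 - <<'E'
from h import *
ctrl.command_gripper(1.0); ctrl.move_l([.4845,.3752,.19],vel=.15); st("rel")
ctrl.goto([.4515,-.1294,.15],rot(-5.4))
for n in("side","top"): cv2.imwrite(f"pics/{n}5.png",ctrl.read_camera(n))
pick([.4515,-.1294],-5.4,.020,lift=.10,op=.8)
for n in("side","top"): cv2.imwrite(f"pics/{n}6.png",ctrl.read_camera(n))
place([.515,-.3245],6,.0283)
for n in("side","top"): cv2.imwrite(f"pics/{n}7.png",ctrl.read_camera(n))
a=cv2.resize(cv2.imread("pics/side5.png")[290:400,205:300],(400,463),interpolation=cv2.INTER_CUBIC)
b=cv2.resize(cv2.imread("pics/side7.png")[120:185,290:360],(399,463),interpolation=cv2.INTER_CUBIC)
cv2.imwrite("pics/s7.png",cv2.convertScaleAbs(np.hstack([a,b]),alpha=1.6))
E
```

```text
rel t 27.5 p [0.4841 0.3749 0.1891] w 91.1 F [ 0.7  0.8 -0.2] g 0.0
gripped t 31.62 p [ 0.4518 -0.1295  0.0202] w 39.1 F [ 0.3 -0.7  3.5] g 30.0
lifted t 32.31 p [ 0.4511 -0.1292  0.0995] w 39.0 F [ 0.2  0.  -0.9] g 30.0
over t 33.25 p [ 0.5144 -0.3237  0.0626] w 38.8 F [ 0.   0.3 -0.5] g 30.0
down True t 34.35 p [ 0.5154 -0.325   0.0281] w 39.0 F [ 0.6 -0.   5.7] g 30.0
```

View pics/s7.png

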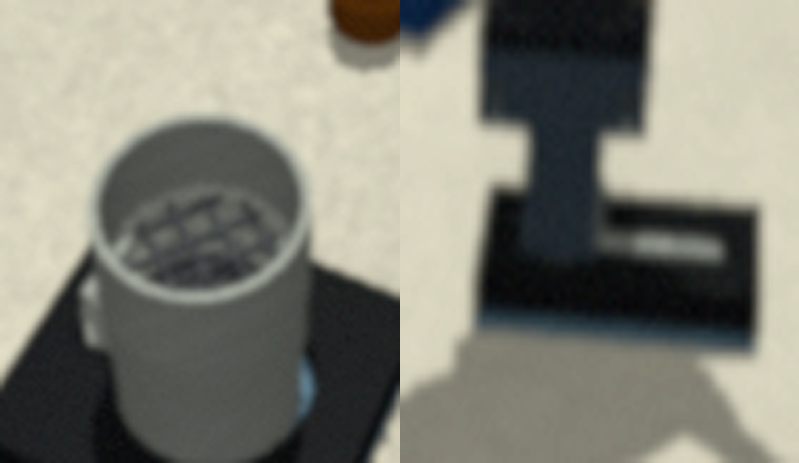

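The stack is straight, with the coarse grid on top. The handle lies in the slot and the tool is at seated height. I'll press lightly, release, back off and check.

```bash
python3 - <<'E'
from h import *
c=ctrl.move_l([.515,-.3245,.0262],vel=.02,contact_N=18); st(c)
ctrl.command_gripper(.8); ctrl.move_l([.515,-.3245,.15],vel=.12)
ctrl.movej([-73.826,28.281,77.091,0,74.628,-5.472]); ctrl.sleep(.5); st("home")
for n in("side","top"): cv2.imwrite(f"pics/{n}8.png",ctrl.read_camera(n))
t=cv2.imread("pics/top8.png"); s=cv2.imread("pics/side8.png")
t1=cv2.resize(t[150:280,75:455],(780,267),interpolation=cv2.INTER_CUBIC)
a=cv2.resize(s[290:400,205:300],(285,330),interpolation=cv2.INTER_CUBIC); b=cv2.resize(s[125:180,285:367],(495,330),interpolation=cv2.INTER_CUBIC)
cv2.imwrite("pics/fin.png",cv2.convertScaleAbs(np.vstack([t1,np.hstack([a,b])]),alpha=1.7))
E
```

```text
False t 34.7 p [ 0.5157 -0.325   0.0276] w 39.1 F [-3.  -0.3 21.3] g 30.0
home t 38.51 p [ 0.2307 -0.5809  0.2139] w 72.7 F [-0.   0.1  0.3] g 0.0
```

View pics/fin.png

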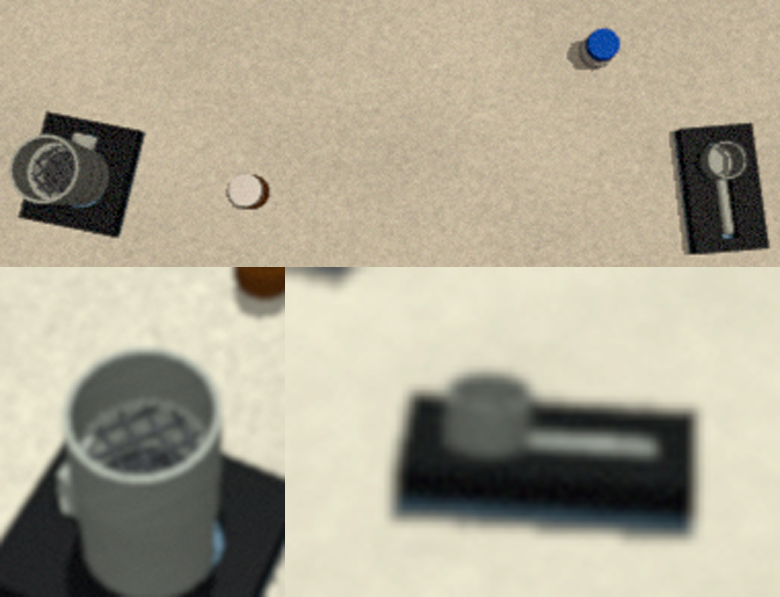

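The stack stands straight in its pocket at (45,170), the scoop is seated at (725,160) with its handle in the slot, and both jars are where they were.

```bash
python3 -c "
from bench import ctrl
print(ctrl.sign_off())"
```

```text
the job is handed in; nothing more can be done
None
```

The set is packed in the order asked and handed in at about 39 s of the 115 s allowed: pan seated nose-in-notch, fine then coarse sieve stacked on it, scoop pressed home, jars untouched; final pictures agree, though the sign-off returned no verdict.

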